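# Dip the probe and lock it in its bayonet holder

## Task

Take the probe out of its white parking block by the flat grip on top, and dip the end of its stem briefly, to about half the depth of the beaker or deeper, into the open beaker. Then hang it in the tilted bayonet holder: lower its two lugs through the entry slots onto the lane, and turn the probe clockwise, looking down into the holder's mouth, until the lugs drop fully into the locking notches; let go. Leave the beaker and everything else standing where they are.

Things in the scene. Friction and masses are not known exactly. Their poses are not given: they have to be found in the camera images.
- probe_head (a point): Centre of the flat grey grip on top of the 190 mm long, 0.25 kg steel probe: grasp here. Its z axis runs from tip to grip, x along the two lugs. The grip is 64 mm along x, 24 mm thick along y (take it across y), 44 mm tall. This point is 168 mm above the tip, 56 mm above the lugs. Starts upright in the block, x within 0.6 rad of the world's x axis. A half turn about z gives the same probe.
- probe_lugs (a point): Centre of the probe at its lugs, 112 mm above the tip; axes as probe_head. The lugs are one 8 mm cross pin along x, each end reaching 34 mm from the axis. The probe's body here is 36 mm in diameter, from 85 (bevelled to 26 mm diameter) to 139 mm above the tip; above it a 22 mm neck, below it a 16 mm stem.
- probe_tip (a point): Rounded lower end of the probe's stem, on its axis; same axes.
- parking_block: White plastic block 80 x 80 x 100 mm with foot strips, fixed to the bench; origin at the centre of its underside. An upright bore of 20 mm diameter holds the probe's stem, the probe's shoulder rests on its top: lift the probe by more than 90 mm to clear it.
- beaker: Clear open beaker, 56 mm diameter, 65 mm tall, inner radius 24 mm, light and loose; origin at the centre of its underside. It may have changed places with the brown bottle.
- collar: Bayonet collar, an aluminium ring with 40 mm bore, 64 mm outside, fixed between two upright cheeks on a base plate. Origin on its axis where the lugs' centre lies when locked, 135 mm above the bench. z points out of its mouth, up and tilted 30 degrees from vertical, roughly towards the robot. x is the direction of the locked lugs (either way round). The body has 2 mm play all round in the bore.
- collar_rim (a point): Centre of the collar's mouth, level with its rim, 24 mm out along z from collar, same axes. Two opposite entry slots (13 mm wide at the bore, 26 mm outside), open at the rim, lie 70 degrees counterclockwise from x (from x towards y), so enter with the probe's x axis there, moving against z. When locked, the grip stands 10 mm clear of the rim; below is room for the stem.
- collar_lane (a point): Where the lugs' centre lies when they rest on the lane floor at the entry slots, 8 mm out along z from collar, same axes. The lane's roof leaves the lugs 5 mm of play along z. From there, 70 degrees clockwise (seen looking into the mouth) brings the lugs over the notches, in which they drop 8 mm; the notches are 12 mm wide at the bore, and a wall beyond them stops the turn.
- bottle: Brown capped bottle, 62 mm diameter, 128 mm tall, loose bystander; origin at the centre of its underside.
- wash_bottle: White squeeze bottle with a bent spout, 196 mm tall, loose bystander at the back left; origin at the centre of its underside.
- carton: Small white carton 65 x 110 x 55 mm, loose bystander on the right; origin at the centre of its underside.
There are look-alikes about, which are no part of the job. There is more than one size of the beaker; the job needs the middle-sized.

How it is judged:
By the outcome, as a careful person would: the job done as asked, in the order asked, and still so for the second after the job is handed in, with the robot touching nothing.
It also fails if it takes over 58 s, if anything falls off the work surface, if the arm or the gripper's body presses on something with over 40 N, if the wrist force passes 120 N, or if a joint passes its speed limit or range.

## Robot

A 7-joint arm with a two-finger parallel gripper is mounted at the origin on a cart in front of the work surface, level with it; the furniture and walls round the work are solid. World frame = base frame: x ahead of the robot, y to its left, z up, the work surface at z = 0. Lengths are in m, angles in degrees, forces in N, time in s.
With the tool pointing down it reaches from about 0.4 to 0.875 m from the base axis. Payload 19.3 kg.
Tool frame: the origin (TCP) lies midway between the tips of the shut fingers; the grasp point (between the pads) lies 19 mm behind it; z points along the fingers, y is the line along which they close (so a half turn about z gives the same grasp; the last joint's range is limited). The gripper opens to 85 mm and grips with 20 to 120 N. Pads are 22 mm wide; open, the fingers measure 114 mm over their backs; the gripper's body (76 mm by 85 mm) begins 54 mm behind the grasp point. The pads swing forward as they close: fully open they stand 13 mm farther back than shut.
Start: joints at [-81.314, 29.874, -2.08, 91.645, 1.215, 58.505, -6.463], TCP at [0.138, 0.61, 0.231] pointing down, gripper open.
Joint ranges: [-166.77, 166.77], [-17.47, 122.26], [-85.68, 81.53], [9.62, 139.38], [-72.42, 252.41], [9.2, 110.78], [-144.41, 144.41]. Speed limits (degrees/s): [108.29, 108.29, 136.94, 136.94, 172.46, 172.46, 172.46].

## Interface

Orientations are given as [roll, pitch, yaw] about the fixed x, y, z axes, in that order (R = Rz(yaw) Ry(pitch) Rx(roll)).
In Python, from workcell import manip gives the robot as it stands. The module is installed in compiled form; this text tells all that it offers. Calls block until the motion is done:
- manip.move_pose(position, orientation): joint-space move of the TCP to a pose.
- manip.move_linear(position, ori=None, feed=0.15, f_stop=None): straight line of the TCP; ori=None keeps the orientation; feed is the mean speed in m/s. With f_stop (N) it stops when the force on the tool has changed by that much, and returns True; else False.
- manip.movej(angles): joint-space move.
- manip.move_gripper(opening, effort=None): finger opening in m; effort is the grip in N (None keeps the last); returns when the fingers have stopped.
- manip.pause(seconds).
- manip.solve_ik(position, orientation): joint angles nearest the present ones, or None.
- manip.snapshot(name): name is "side" or "top"; returns a dict with "pixels" (480x640x3 uint8, red, green, blue), "vertical_fov" (degrees; the focal length in pixels is half the picture's height over the tangent of half this angle, whatever the lens; pixels are square), "cx", "cy" (the principal point, pixels), "k1" (the pictures are not rectified: a ray, as slopes to the right and down, at radius r is drawn at 1 + k1 r^2 times it, then the intrinsics apply), "R" (3x3) and "t" (3): a world point X has camera coordinates R X + t. Camera axes: x right, y down, z forward; pixel columns grow to the right and rows downward; lengths in m; the calibration is good to about 2 mm. A picture is of the moment at which its call begins. There is no depth.
A pose or a line that the arm cannot do raises manip.PlanningError and nothing moves.
- manip.sign_off(): hands the job in; it is judged then, once.
Readings, each from a call of its own:
- manip.current_t(): time.
- manip.current_joints(): joint angles.
- manip.current_qd(): joint speeds.
- manip.current_tau(): joint torques, N m.
- manip.current_eef_pos(): TCP position.
- manip.current_tcp_rot(): TCP orientation.
- manip.current_force(): force on the tool from outside, world axes, zero at the start.
- manip.current_wrist_torque(): the same for the moment, N m.
- manip.current_grip_width(): finger opening in m.
- manip.current_grip_force(): force on a finger pad.
Only numpy, scipy, OpenCV 4.12 (cv2) and the standard library are available. Lean on these libraries where they do the work, as an engineer would, in place of code of your own. Each camera call takes 0.05 s, during which the arm holds its last target. There are 200 camera calls.

## Working session

There is one attempt and no reset: what is moved stays moved. The work goes in short steps, each a Python script; the robot and the scene stay as the last script left them, time stands still between calls to the robot, and variables do not carry over. Pictures are saved under pics/ and viewed, at most 11 in all, crops included, and the job is handed in when it is done.

```bash
ls; mkdir -p pics; cat > h.py <<'E'
import numpy as np, cv2
from workcell import manip
from scipy.spatial.transform import Rotation as Ro
def snap(name,fn=None):
    s=manip.snapshot(name)
    if fn: cv2.imwrite('pics/'+fn,cv2.cvtColor(s['pixels'],cv2.COLOR_RGB2BGR))
    return s
def f_(s): return 240/np.tan(np.radians(s['vertical_fov'])/2)
def proj(s,X):
    X=np.atleast_2d(X); c=X@np.array(s['R']).T+np.array(s['t']); p=c[:,:2]/c[:,2:]
    r2=(p**2).sum(1,keepdims=True); p=p*(1+s['k1']*r2)
    return p*f_(s)+[s['cx'],s['cy']]
def ray(s,uv):
    d=(np.array(uv,float)-[s['cx'],s['cy']])/f_(s); p=d.copy()
    for _ in range(30): p=d/(1+s['k1']*(p@p))
    R=np.array(s['R']); return -R.T@np.array(s['t']), R.T@np.r_[p,1]
def atz(s,uv,z):
    o,d=ray(s,uv); return o+d*(z-o[2])/d[2]
def tri(sa,ua,sb,ub):
    A=[];b=[]
    for s,u in((sa,ua),(sb,ub)):
        o,d=ray(s,u); d/=np.linalg.norm(d); P=np.eye(3)-np.outer(d,d); A.append(P); b.append(P@o)
    X=np.linalg.lstsq(np.vstack(A),np.hstack(b),rcond=None)[0]
    return X
E
python3 - <<'E'
from h import *
import pickle
S={n:snap(n,n+'0.png') for n in('side','top')}
pickle.dump(S,open('s0.pkl','wb'))
for n,s in S.items():
    R=np.array(s['R']);print(n,s['vertical_fov'],s['cx'],s['cy'],s['k1'],'pos',-R.T@np.array(s['t']),'fwd',R[2])
E
```

```text
pics
side 49.889881477081026 321.2643168117378 242.82179483708018 -0.12811981051708665 pos [ 0.01164256 -0.94709096  0.97171682] fwd [ 0.36783229  0.68943648 -0.62400059]
top 44.34386710741743 314.5614548734732 240.2616258764186 0.0410532523808868 pos [0.15225645 0.02102708 1.75782647] fwd [ 2.10366888e-01  6.29104275e-04 -9.77622308e-01]
```

View pics/side0.png

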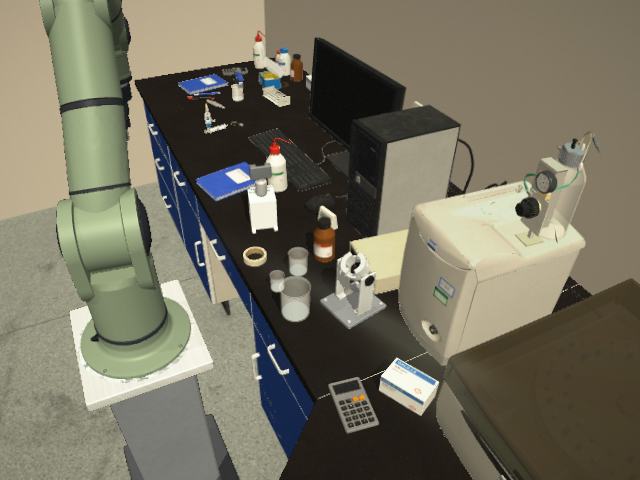

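View pics/top0.png

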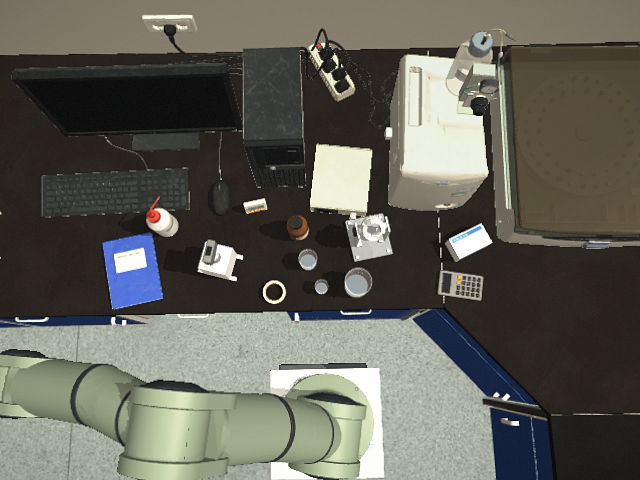

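Side: probe grip about (261,172), beakers (298,262), small (277,281), large (295,298), collar (353,270). Top: grip (210,250), middle beaker (307,260), collar (373,230). I'll zoom in on the parts that matter.

```bash
python3 - <<'E'
from h import *
import pickle
S=pickle.load(open('s0.pkl','rb'))
def crop(n,u,v,w=80,h=60):
    im=cv2.cvtColor(S[n]['pixels'],cv2.COLOR_RGB2BGR)[v:v+h,u:u+w]
    im=cv2.resize(im,(400,300),interpolation=cv2.INTER_CUBIC)
    for k in range(0,w,10):
        cv2.line(im,(k*400//w,0),(k*400//w,6),(0,255,255),1); cv2.putText(im,str(u+k),(k*400//w,16),0,.33,(0,255,255))
    for k in range(10,h,10):
        cv2.line(im,(0,k*300//h),(6,k*300//h),(0,255,255),1); cv2.putText(im,str(v+k),(8,k*300//h+4),0,.33,(0,255,255))
    return im
cv2.imwrite('pics/m.png',np.vstack([np.hstack([crop('top',335,202),crop('side',315,245,)]),np.hstack([crop('top',185,230),crop('side',230,155,108,81)])]))
for u,z in(((210,250),.19),((220,260),.1),((307,260),.06),((373,230),.15)): print(atz(S['top'],u,z))
print(tri(S['top'],(210,250),S['side'],(261,172)))
E
```

```text
[0.46867385 0.30613601 0.19      ]
[0.45707642 0.2934662  0.1       ]
[0.45897103 0.04545338 0.06      ]
[ 0.52412289 -0.14215655  0.15      ]
[0.47116779 0.30841642 0.17749765]
```

View pics/m.png

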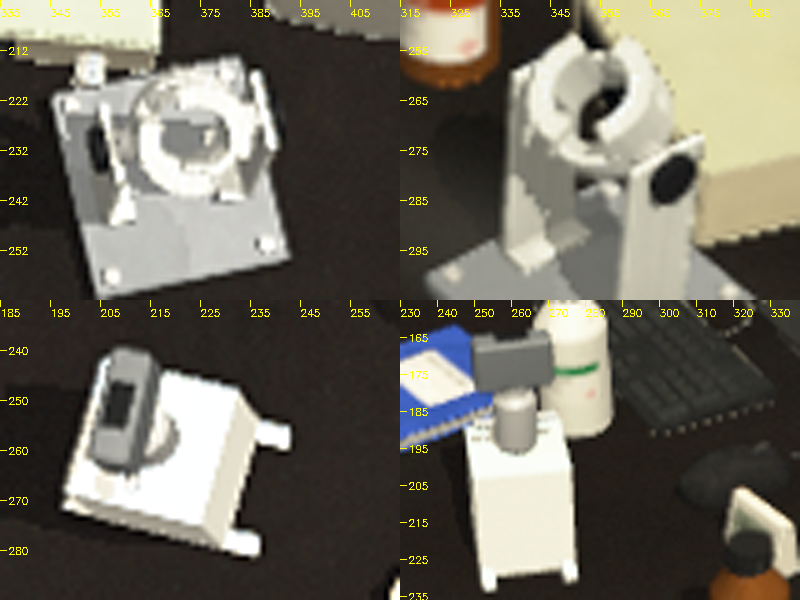

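```bash
cat > crop.py <<'E'
from h import *
def crop(s,u,v,w,h,k):
    im=cv2.cvtColor(s['pixels'],cv2.COLOR_RGB2BGR)[v:v+h,u:u+w]
    im=cv2.resize(im,None,fx=k,fy=k,interpolation=cv2.INTER_CUBIC)
    for a in range(0,w,5):
        cv2.line(im,(a*k+k//2,0),(a*k+k//2,5),(0,255,255),1); cv2.putText(im,str(u+a),(a*k-4,16),0,.33,(0,255,255))
    for a in range(5,h,5):
        cv2.line(im,(0,a*k+k//2),(5,a*k+k//2),(0,255,255),1); cv2.putText(im,str(v+a),(8,a*k+k//2+4),0,.33,(0,255,255))
    return im
E
python3 - <<'E'
from crop import *
import pickle
S=pickle.load(open('s0.pkl','rb'))
cv2.imwrite('pics/c2.png',np.hstack([crop(S['top'],343,208,52,58,8)[:464,:400],crop(S['side'],330,245,50,58,8)]))
cv2.imwrite('pics/g2.png',np.hstack([crop(S['top'],195,234,40,50,10),crop(S['side'],243,160,40,50,10)]))
E
```

```text
(no output)
```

View pics/c2.png

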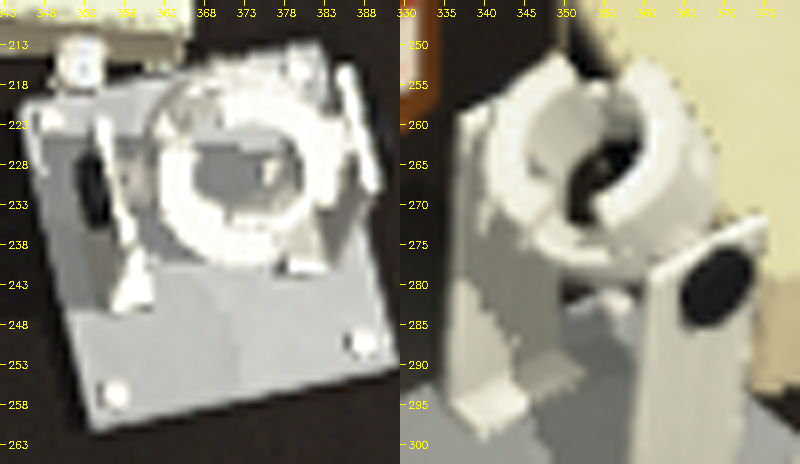

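View pics/g2.png

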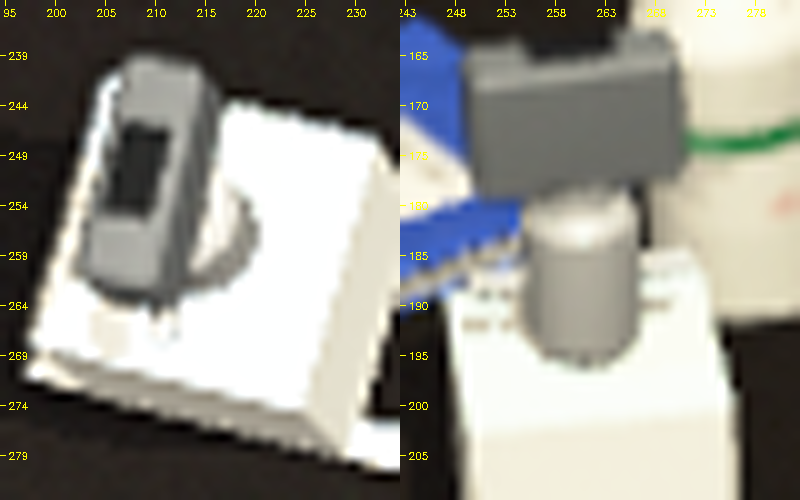

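```bash
cat > fit.py <<'E'
from crop import *
import pickle
from scipy.optimize import least_squares
S=pickle.load(open('s0.pkl','rb')); T,D=S['top'],S['side']
if __name__=='__main__':
    # grip
    L=np.array([(32,12,22),(32,-12,22),(-32,-12,22),(-32,12,22)])/1e3
    gt=[(0,(207,239.3)),(3,(202.5,261))]
    def g(p,full=False):
        R=Ro.from_euler('z',p[2]).as_matrix(); c=np.array([p[0],p[1],.183])
        P=lambda l: c+R@(np.array(l)/1e3)
        r=[proj(T,P((32,12,22)))[0]-(207,239.3),proj(T,P((-32,12,22)))[0]-(202.5,261),
           proj(D,P((-32,-12,-22)))[0]-(250,179),proj(D,P((32,-12,-22)))[0]-(270.8,177.3),
           proj(D,P((-32,12,22)))[0]-(249.3,163.5),proj(D,P((32,12,22)))[0]-(269.7,162.7)]
        r=np.array(r); b=proj(D,[p[0],p[1],.13])[0]-(260.65,187)
        return r if full else np.r_[r.ravel(),2*b[0]]
    q=least_squares(g,[.46,.3,0],loss='soft_l1'); print('grip',q.x[:2],np.degrees(q.x[2])); print(g(q.x,True).round(1))
    a=lambda *l:[(343+(x-4)/8,208+(y-4)/8) for x,y in l]
    pl=[atz(T,u,.006) for u in [(354.1,261.3),(345.3,220.6),(393,253.6)]]
    e=pl[2]-pl[0];f=pl[1]-pl[0];print('plate yaw',np.degrees(np.arctan2(e[0],-e[1])),np.degrees(np.arctan2(f[1],f[0])),np.linalg.norm(e),np.linalg.norm(f),'mid edge',(pl[0]+pl[2])/2)
    b=lambda *l:[(330+(x-404)/8,245+(y-4)/8) for x,y in l]
    pts=[(T,32,a((160,180),(185,235),(235,265),(290,250),(340,180),(325,120))),(T,20,a((193,175),(205,205),(240,215),(285,205),(305,170),(295,135))),
     (D,32,b((555,58),(520,75),(495,110),(487,160),(495,190),(515,215))),(D,20,b((527,150),(530,190),(640,110),(635,150),(600,200)))]
    def fr(az): # z tilted 30deg towards azimuth az
        z=np.array([np.cos(az)*.5,np.sin(az)*.5,np.sqrt(.75)]); l=np.cross([0,0,1],z); l/=np.linalg.norm(l); return np.c_[l,np.cross(z,l),z]
    th=np.radians(np.arange(0,360,2))
    def c(p,full=False):
        F=fr(p[2]); r=[]
        for s,rad,uv in pts:
            C=np.array([p[0],p[1],.135+.024*.866])+rad/1e3*(np.cos(th)[:,None]*F[:,0]+np.sin(th)[:,None]*F[:,1])
            q=proj(s,C); d=np.array(uv)[:,None]-q[None]; m=q.mean(0)
            i=(d**2).sum(2).argmin(1); dd=np.take_along_axis(d,i[:,None,None],1)[:,0]; o=q[i]-m
            r+=list((dd*o).sum(1)/np.linalg.norm(o,axis=1))
        return np.array(r)
    for az0 in(192,170):
        q=least_squares(c,[.52,-.14,np.radians(az0)],loss='soft_l1',diff_step=1e-3); print('rim',q.x[:2],np.degrees(q.x[2]),q.cost)
    print(c(q.x).round(1))
    p=q.x; F=fr(p[2]); th=np.radians(np.arange(0,360,10))
    for n,s in S.items():
        im=cv2.cvtColor(s['pixels'],cv2.COLOR_RGB2GRAY)
        for rad in(24,28): 
            C=np.array([p[0],p[1],.135+.024*.866])+rad/1e3*(np.cos(th)[:,None]*F[:,0]+np.sin(th)[:,None]*F[:,1])
            q=proj(s,C).astype(np.float32); print(n,rad,cv2.remap(im,q[None],None,cv2.INTER_LINEAR)[0])
E
python3 fit.py
```

```text
grip [0.46625433 0.30603259] -11.576772797256893
[[ 0.3 -1.7]
 [-0.5 -0.4]
 [ 0.1  1.9]
 [ 0.5  0.9]
 [-1.4  0.5]
 [-0.4 -1.3]]
plate yaw 10.142316105889332 10.076394465949914 0.12018588280885205 0.12905249388075618 mid edge [ 0.47232219 -0.15497325  0.006     ]
rim [ 0.52699225 -0.14375972] 190.41128502870546 3.0165674850401034
rim [ 0.52687533 -0.1431794 ] 171.27066754826762 4.908202906841907
[-0.4  0.2  1.2  0.4  0.1 -0.1 -0.3 -0.  -1.  -0.5 -0.1  0.1  0.9  1.6
  0.9 -0.2 -0.6 -0.2 -0.7  1.   0.1  0.2  1.9]
side 24 [127 128 135 154 169 224 244 237 239 238 237 236 192  95  43  20 140 233
 231 236 238 240 240 242 240 240 239 239 239 238 235 216 160  45  45 122]
side 28 [236 236 240 242 240 239 242 237 237 238 239 235 214 164  94  27  83 235
 240 238 239 242 239 239 237 238 237 238 237 237 234 208 203  59  46 202]
top 24 [253 254 253 253 253 253 251 251 252 251 253 253 226 197 197 191 217 230
 253 253 254 254 254 252 253 253 241 247 249 240 243 253 251 252 252 253]
top 28 [254 254 252 252 254 254 252 252 247 247 247 239 208 188 189 160 209 230
 254 254 254 253 252 251 251 253 253 251 252 253 223 222 216 198 209 254]
```

```bash
cat > ref.py <<'E'
import re
src=open('fit.py').read().split("    for az0")[0]
exec(src.replace("if __name__=='__main__':","if 1:"))
A=np.radians(190.2)
q=least_squares(lambda p:c([p[0],p[1],A]),[.527,-.1438],loss='soft_l1',diff_step=1e-3); p=q.x; print('rim',p)
F=fr(A); th=np.radians(np.arange(0,360,5)); rim=np.r_[p,.1558]
im=cv2.cvtColor(D['pixels'],cv2.COLOR_RGB2GRAY)
for rad in(23,26,29):
    C=rim+rad/1e3*(np.cos(th)[:,None]*F[:,0]+np.sin(th)[:,None]*F[:,1])
    v=cv2.remap(im,proj(D,C).astype(np.float32)[None],None,cv2.INTER_LINEAR)[0]
    print(rad,'100-165:',v[20:34],'280-345:',v[56:70])
def draw(s,phi,u,v,w,h,k):
    o=crop(s,u,v,w,h,k)
    P=lambda X:((proj(s,X)-[u,v])*k+k/2).astype(np.int32)
    t=np.radians(np.arange(0,361,5))
    for rad,z,col in((32,0,(0,0,255)),(20,0,(0,200,0)),):
        cv2.polylines(o,[P(rim+F@np.array([rad*np.cos(x),rad*np.sin(x),z])/1e3) [0] for x in t] and [np.array([P(rim+F@np.array([rad*np.cos(x),rad*np.sin(x),z])/1e3)[0] for x in t])],False,col,1)
    for sg in(0,180):
        a=np.radians(phi+sg); R=Ro.from_euler('z',a).as_matrix()
        for y in(-1,1):
            L=np.array([(20,y*6.5,0),(32,y*13,0)])/1e3
            cv2.polylines(o,[P(rim+(F@R@L.T).T)],False,(255,0,255),1)
    return o
import sys
phi=float(sys.argv[1])
cv2.imwrite('pics/o%d.png'%phi,np.hstack([draw(T,phi,345,208,50,58,8),draw(D,phi,333,245,50,58,8)]))
E
python3 ref.py 128
```

```text
grip [0.46625433 0.30603259] -11.576772797256893
[[ 0.3 -1.7]
 [-0.5 -0.4]
 [ 0.1  1.9]
 [ 0.5  0.9]
 [-1.4  0.5]
 [-0.4 -1.3]]
plate yaw 10.142316105889332 10.076394465949914 0.12018588280885205 0.12905249388075618 mid edge [ 0.47232219 -0.15497325  0.006     ]
rim [ 0.52696842 -0.14375542]
23 100-165: [212 158 103  71  48  30  22  33  88 206 229 236 238 239] 280-345: [235 227 211 188 156 103  39  31  56 111 173 220 219 216]
26 100-165: [225 191 152 125  91  56  31  18  40 163 230 237 238 238] 280-345: [235 223 205 199 191 140  45  30  40 101 185 235 239 245]
29 100-165: [225 193 188 181 148  98  53  25  19  70 208 227 226 215] 280-345: [230 220 199 213 222 198 130  71  48  75 174 229 239 241]
```

View pics/o128.png

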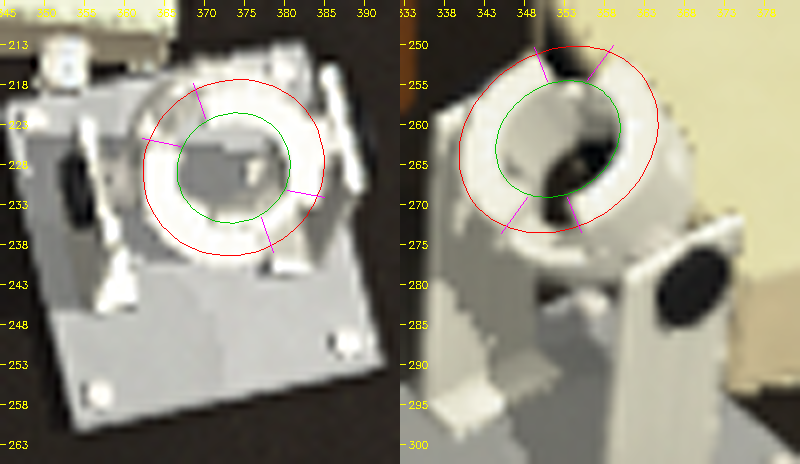

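Overlay matches the collar rim in both views; slots are at about 127° in the l-frame. Now I'll check the beaker and IK, keeping the geometry in a helper.

```bash
cat > g.py <<'E'
from h import *
az=np.radians(190.2); z=np.array([np.cos(az)*.5,np.sin(az)*.5,np.sqrt(.75)]); l=np.cross([0,0,1],z); l/=np.linalg.norm(l)
F=np.c_[l,np.cross(z,l),z]; RIM=np.array([.52697,-.14376,.1558]); COL=RIM-.024*z
D_=.003 # grasp height above head centre
def probeR_col(phi): return F@Ro.from_euler('z',phi,degrees=True).as_matrix()
def probeR_up(yaw): return Ro.from_euler('z',yaw,degrees=True).as_matrix()
FLIP=1
def tool(lugs,Rp,flip=None):
    """TCP position, rpy for probe lug centre & rotation"""
    fl=FLIP if flip is None else flip
    R=np.c_[fl*Rp[:,0],-fl*Rp[:,1],-Rp[:,2]]
    return np.array(lugs)+Rp[:,2]*(.056+D_-.019), Ro.from_matrix(R).as_euler('xyz',degrees=True)
E
python3 - <<'E'
from g import *; from crop import crop; import pickle
S=pickle.load(open('s0.pkl','rb'))
print(manip.current_t(),manip.current_tcp_rot())
for fl in(1,-1):
    print(fl)
    for nm,a in dict(grab=([.466,.306,.127],probeR_up(-11.6)),up=([.466,.306,.25],probeR_up(-11.6)),beak=([.459,.0455,.25],probeR_up(-11.6)),dip=([.459,.0455,.135],probeR_up(-11.6)),ent=(COL+.08*z,probeR_col(127)),lane=(COL+.008*z,probeR_col(127)),lock=(COL,probeR_col(57)),over=(COL,probeR_col(45))).items():
        p,o=tool(*a,flip=fl); q=manip.solve_ik(p,o); print(nm,p.round(3),None if q is None else np.round(q,0))
t=np.radians(np.arange(0,361,10)); o=[]
for n,u,v in(('top',285,240),('side',275,235)):
    im=crop(S[n],u,v,50,50,8)
    for zz,r,c in((.065,28,(0,0,255)),(0,28,(0,255,0))):
        X=np.c_[.459+r/1e3*np.cos(t),.0455+r/1e3*np.sin(t),0*t+zz]
        cv2.polylines(im,[((proj(S[n],X)-[u,v])*8+4).astype(np.int32)],False,c,1)
    o.append(im)
cv2.imwrite('pics/b.png',np.hstack(o))
E
```

```text
0.1 [-1.79942128e+02  3.94628919e-03  1.67292334e+02]
1
grab [0.466 0.306 0.167] [ -68.   35.   41.  107.  -30.   49. -113.]
up [0.466 0.306 0.29 ] [ -71.   26.   45.  100.  -20.   63. -121.]
beak [0.459 0.046 0.29 ] [-55.  15.  51. 113. -14.  58. -98.]
dip [0.459 0.046 0.175] [-53.  30.  54. 121. -34.  46. -79.]
ent [ 0.48  -0.152  0.239] [-19.  13.  46. 131. -65.  29.  37.]
lane [ 0.515 -0.146  0.177] [ 20.  19.  -2. 130. -72.  13.  43.]
lock [ 0.519 -0.145  0.17 ] [ 24.  20.  -8. 129. -72.  11. -27.]
over [ 0.519 -0.145  0.17 ] [ 24.  20.  -8. 129. -72.  11. -39.]
-1
grab [0.466 0.306 0.167] [-41.  28.   3. 106.  -2.  46.  41.]
up [0.466 0.306 0.29 ] [-43.  20.   5.  98.  -2.  62.  41.]
beak [0.459 0.046 0.29 ] [-35.  12.  26. 112.  -6.  58.  72.]
dip [0.459 0.046 0.175] [-26.  21.  17. 119.  -9.  41.  74.]
ent [ 0.48  -0.152  0.239] [ -28.   16.   59.  132.  -70.   34. -137.]
lane [ 0.515 -0.146  0.177] [  20.   19.   -2.  130.  -72.   13. -137.]
lock [ 0.519 -0.145  0.17 ] [ 66.  32. -62. 128.  67.  17.  20.]
over [ 0.519 -0.145  0.17 ] [ 66.  32. -62. 128.  67.  17.   8.]
```

View pics/b.png

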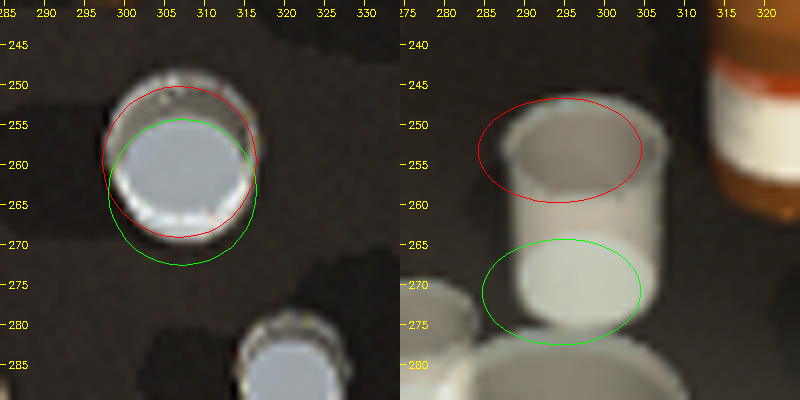

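Top: the middle beaker's true rim sits about 1.5 px higher than the overlay; side: about 2.7 px right. That puts the beaker at about (0.465, 0.0435). Now the grasp.

```bash
python3 - <<'E'
from g import *
Rp=probeR_up(-11.6)
p,o=tool([.4665,.306,.127],Rp,-1)
manip.move_gripper(.085,60)
manip.move_pose(p+[0,0,.07],o)
print(manip.current_force(),manip.current_t())
print(manip.move_linear(p,o,feed=.1,f_stop=15))
manip.move_gripper(.015,60)
print(manip.current_grip_width(),manip.current_grip_force(),manip.current_force(),manip.current_wrist_torque(),manip.current_t(),manip.current_joints())
snap('side','grab_s.png');import pickle;pickle.dump({n:snap(n) for n in('side','top')},open('s1.pkl','wb'))
E
```

```text
[-0.05864364  0.48235014 -0.46729581] 1.9583
False
0.02289600085911708 58.674691915512085 [-0.65191424  1.01373919  4.44551717] [0.17510785 0.10058934 0.00266471] 3.3917 [-41.84211751  28.40419775   3.41166746 105.65280534  -2.26457048
  45.97716872  41.13437692]
```

```bash
python3 - <<'E'
from g import *; import pickle
Rp=probeR_up(-11.6); B=[.465,.0435]
p,o=tool([.4665,.306,.127],Rp,-1)
print(manip.move_linear(p+[0,0,.135],o,feed=.15))
print(manip.current_force(),manip.current_grip_width())
p,o=tool(B+[.275],probeR_up(-50),-1)   # tip .163
manip.move_pose(p,o)
S={n:snap(n,n+'_bk.png') for n in('side','top')}; pickle.dump(S,open('s2.pkl','wb'))
print(manip.current_t(),manip.current_joints().round(0) if hasattr(manip.current_joints(),'round') else 0)
from crop import crop
im=crop(S['side'],265,170,50,75,8); 
for zz in (.163,):
    x=((proj(S['side'],B+[zz])[0]-[265,170])*8+4).astype(int); cv2.drawMarker(im,tuple(int(v) for v in x),(0,0,255))
it=crop(S['top'],285,215,50,75,8)
cv2.imwrite('pics/bk.png',np.hstack([im,it]))
E
```

```text
False
[-0.63252861  0.8281197  -3.04303431] 0.02355321989278304
5.7167 [-29.  10.  18. 109.  -4.  61.  32.]
```

View pics/bk.png

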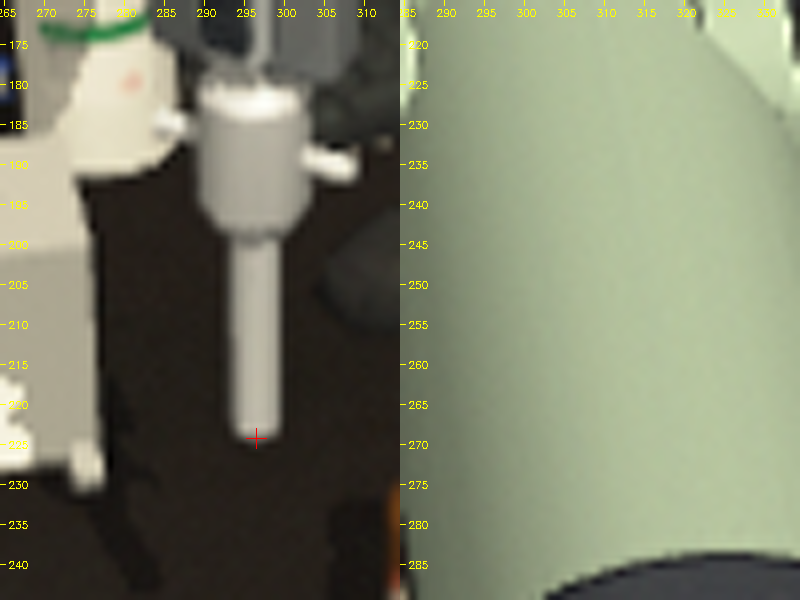

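The tip is where the model predicts (296.5,224). Now dip, then go to the collar hover.

```bash
python3 - <<'E'
from g import *; import pickle
B=[.465,.0435]
p,o=tool(B+[.275],probeR_up(-50),-1)
d=p-[0,0,.143]
print(manip.move_linear(d,o,feed=.12,f_stop=6), manip.current_eef_pos()-d)
S=snap('side','dip.png'); manip.pause(.3)
manip.move_linear(p+[0,0,.03],o,feed=.2)
print(manip.current_force(),manip.current_t())
for h in(.16,.008):
  for phi in(127,57):
    q=manip.solve_ik(*tool(COL+h*z,probeR_col(phi),1)); print(h,phi,q if q is None else np.round(q,1))
from crop import crop
s2=snap('side')
cv2.imwrite('pics/dipc.png',np.hstack([crop(S,270,215,50,75,8),crop(s2,270,215,50,75,8)]))
E
```

```text
False [3.29043560e-04 6.19778995e-05 5.00059810e-04]
[-0.26393706 -0.40942283 -2.5106292 ] 8.425
0.16 127 [-16.2  -2.2  39.8 129.3 -30.3  30.5   4.4]
0.16 57 [-13.9  -2.1  37.5 129.2 -30.7  30.6 -65.3]
0.008 127 [ 29.2  19.4 -13.8 129.3 -61.   10.   33. ]
0.008 57 [ 29.2  19.4 -13.8 129.3 -61.   10.  -37. ]
```

View pics/dipc.png

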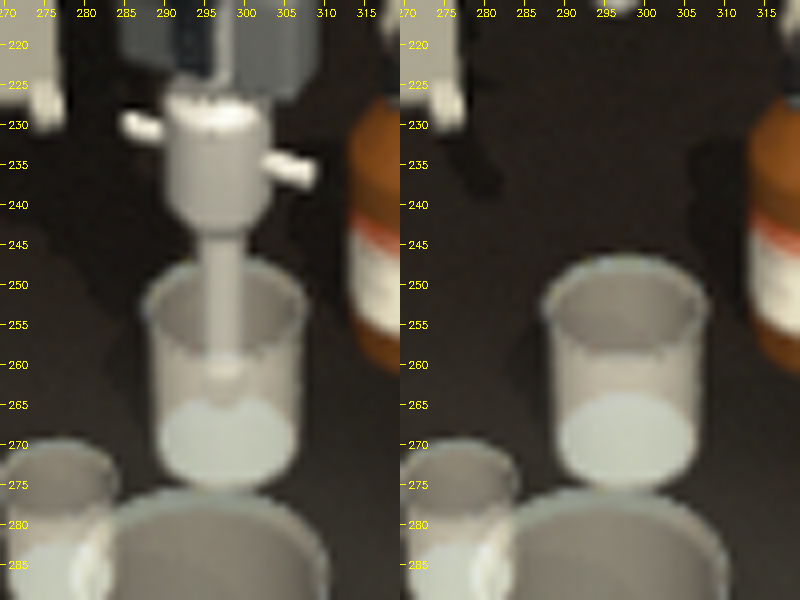

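Dip is good: the stem is inside the beaker and the tip is near its floor (298,263). The beaker hasn't moved. Now hover and insert with force guarding.

```bash
cat >> g.py <<'E'
def fl():
    """force and moment in collar frame F (x lateral l, y uphill, z out)"""
    return (F.T@np.array(manip.current_force())).round(1), (F.T@np.array(manip.current_wrist_torque())).round(2)
def lug():
    """present lug centre in collar frame (mm) from TCP"""
    R=Ro.from_euler('xyz',manip.current_tcp_rot(),degrees=True).as_matrix()
    L=np.array(manip.current_eef_pos())+R[:,2]*(.056+D_-.019)
    return (F.T@(L-COL)*1e3).round(1)
E
python3 - <<'E'
from g import *; import pickle
manip.move_pose(*tool(COL+.16*z,probeR_col(127),1))
manip.pause(.2); print(fl(),lug(),manip.current_joints(),manip.current_t())
pickle.dump({n:snap(n) for n in('side','top')},open('s3.pkl','wb'))
print(manip.move_linear(*tool(COL+.056*z,probeR_col(127),1),feed=.1,f_stop=10)); print(fl(),lug())
print(manip.move_linear(*tool(COL+.034*z,probeR_col(127),1),feed=.04,f_stop=10)); manip.pause(.2);print(fl(),lug(),manip.current_t(),manip.current_joints())
s=snap('side');pickle.dump(s,open('s4.pkl','wb'))
from crop import crop
cv2.imwrite('pics/ins.png',crop(s,330,215,60,75,8))
E
```

```text
(array([ 0.3, -0.2, -2.3]), array([-0.8 , -0.02,  0.08])) [ -0.5   0.4 159.7] [-16.2405344   -2.19591451  39.75507257 129.24765949 -30.28245206
  30.53941083   4.46408144] 9.525
False
(array([-0.3, -0.7, -1.9]), array([-0.79,  0.07,  0.06])) [ 0.1  0.1 56.3]
False
(array([ 1.3, -7.2,  0.1]), array([-2.26, -0.53, -0.09])) [ 0.1 -0.2 34.1] 11.7167 [  3.09855686  16.37262252  18.59791072 130.75695301 -71.88863742
  20.6502488   42.98363327]
```

```bash
python3 - <<'E'
from g import *
for k in (1,2,3):
    c=COL+F@np.array([0,-.001*k,0])
    manip.move_linear(*tool(c+.034*z,probeR_col(127),1),feed=.03); manip.pause(.15); print(k,fl(),lug(),manip.current_t())
E
```

```text
1 (array([ 1.4, -1.2, -1.8]), array([-1.03, -0.35, -0.02])) [ 0.  -0.7 34.1] 12.1667
2 (array([-0.4, -1.4, -1.7]), array([-0.84,  0.04,  0.03])) [-0.1 -1.9 34. ] 12.5667
3 (array([ 0.3, -1.4, -1.4]), array([-0.83, -0.  ,  0.03])) [ 0. -3. 34.] 12.9667
```

View pics/ins.png

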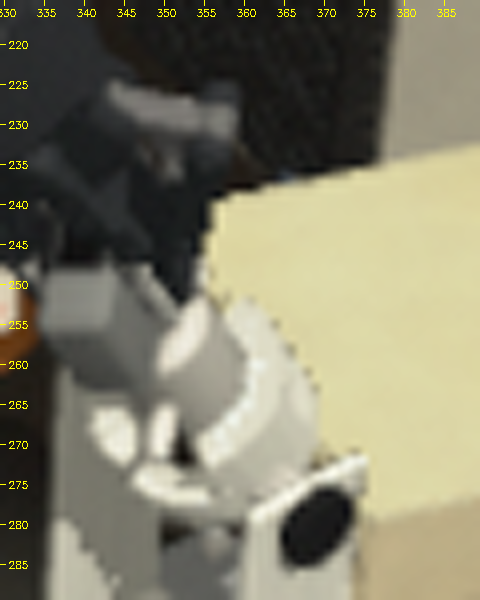

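The body is in the bore, with the lug (349,267) over the lower slot; the free centre is near y = −2.5 mm. Continuing to the lane.

```bash
python3 - <<'E'
from g import *
c=COL+F@np.array([0,-.0025,0])
manip.move_linear(*tool(c+.034*z,probeR_col(127),1),feed=.03)
for h in(.022,.013,.006):
    r=manip.move_linear(*tool(c+h*z,probeR_col(127),1),feed=.03,f_stop=12); manip.pause(.1); print(h,r,fl(),lug(),manip.current_t())
    if r: break
print(manip.current_joints())
E
```

```text
0.022 False (array([ 0.4, -0.9, -1.9]), array([-0.86, -0.04, -0.  ])) [ 0.1 -2.5 22.1] 13.8667
0.013 False (array([-0.7, -1.5, -2.2]), array([-0.83, -0.04,  0.  ])) [ 0.1 -2.5 13.2] 14.4167
0.006 True (array([0.5, 2. , 6.5]), array([-0.09, -0.11, -0.01])) [ 0.4 -2.1  8.7] 14.7583
[ 21.18044671  19.01944815  -3.9602766  129.93504275 -71.88015187
  12.88261449  43.42134509]
```

```bash
python3 - <<'E'
from g import *
c=COL+F@np.array([0,-.0025,0])
manip.move_linear(*tool(c+.0105*z,probeR_col(127),1),feed=.03); manip.pause(.1); print(fl(),lug())
q=np.array(manip.current_joints()); q0=q[6]
for a in list(range(8,64,8))+[60,64,67,70]:
    q[6]=q0-a; manip.movej(list(q)); f=fl(); print(a,f,lug(),round(manip.current_joints()[6]-q0,1))
    if abs(f[1][2])>1.0 or np.linalg.norm(f[0])>25: print('stop');break
print(manip.current_t())
E
```

```text
(array([ 0.9, -0.3, -1.9]), array([-0.82, -0.06,  0.01])) [-0.1 -2.5 10.5]
8 (array([-0.3, -1.2, -1.7]), array([-0.79, -0.  , -0.02])) [-0.2 -2.6 10.4] -7.8
16 (array([ 0.4, -1.1, -1.6]), array([-0.8 ,  0.02, -0.  ])) [-0.2 -2.6 10.4] -15.7
24 (array([ 0.3, -0.8, -1.8]), array([-0.76, -0.01, -0.03])) [-0.1 -2.6 10.5] -23.6
32 (array([-0.1, -0.5, -2.2]), array([-0.83,  0.01,  0.01])) [-0.1 -2.5 10.5] -31.6
40 (array([-0.3, -1.6, -2. ]), array([-0.79, -0.01,  0.01])) [-0.2 -2.5 10.5] -39.5
48 (array([ 0.1, -0.9, -2.6]), array([-0.84, -0.04,  0.  ])) [-0.1 -2.5 10.5] -47.5
56 (array([ 0.8, -1.1, -1.1]), array([-0.82, -0.  ,  0.  ])) [-0.2 -2.5 10.5] -55.5
60 (array([-0.9, -1.5, -1.5]), array([-0.78,  0.01,  0.05])) [-0.1 -2.6 10.5] -59.7
64 (array([-0.2, -1. , -1.9]), array([-0.82,  0.03,  0.01])) [-0.1 -2.6 10.5] -63.7
67 (array([ 0.4, -0.7, -1.7]), array([-0.84,  0.  , -0.  ])) [-0.1 -2.6 10.5] -66.8
70 (array([-0.1, -0.4, -2.3]), array([-0.79,  0.04,  0.  ])) [-0.1 -2.6 10.5] -69.8
17.975
```

```bash
python3 - <<'E'
from g import *
q=np.array(manip.current_joints()); q0=q[6]
for a in np.arange(1.5,20,1.5):
    q[6]=q0-a; manip.movej(list(q)); manip.pause(.1); f=fl(); print(a,f[0],f[1])
    if abs(f[1][2])>.35: break
print(lug(),manip.current_t())
E
```

```text
1.5 [ 0.3 -1.4 -1.5] [-0.8   0.05 -0.02]
3.0 [-1.  -2.4 -1.8] [-0.8   0.02 -0.02]
4.5 [ 0.7 -1.8 -1.8] [-0.8  -0.05 -0.03]
6.0 [-0.9 -1.  -1.2] [-0.8   0.01  0.02]
7.5 [ 0.9 -1.3 -1.7] [-0.79 -0.03 -0.05]
9.0 [ 0.2 -1.7 -0.7] [-0.79 -0.03 -0.  ]
10.5 [-0.2 -1.7 -1.5] [-0.93 -0.08  0.05]
12.0 [ 0.4 -1.1 -1.9] [-0.97 -0.09  0.31]
13.5 [ 0.9 -0.7 -1.4] [-0.99 -0.03  0.83]
[-0.1 -2.5 10.5] 21.125
```

```bash
python3 - <<'E'
from g import *
q=np.array(manip.current_joints()); q[6]+=13.5-5.2; manip.movej(list(q)); manip.pause(.1); print(fl())
p=np.array(manip.current_eef_pos()); o=manip.current_tcp_rot()
for d in(.004,.008,.0125):
    r=manip.move_linear(p-d*z,o,feed=.03,f_stop=12); manip.pause(.1); print(d,r,fl(),lug(),manip.current_t())
    if r: break
E
```

```text
(array([ 1.1, -1. , -1.6]), array([-0.8 , -0.04,  0.06]))
0.004 False (array([ 0.1, -0.5, -1.6]), array([-0.84,  0.06, -0.04])) [ 0.  -2.6  6.6] 21.8833
0.008 False (array([-0.6, -1.2, -2.2]), array([-0.85, -0.  ,  0.  ])) [-0.  -2.6  2.6] 22.2667
0.0125 True (array([-1.3, -0. , 13.8]), array([-0.35,  0.28,  0.  ])) [ 0.5 -2.  -0.4] 22.575
```

Seated (8–9 mm drop felt). Release and retreat.

```bash
python3 - <<'E'
from g import *
p=np.array(manip.current_eef_pos()); o=manip.current_tcp_rot()
manip.move_linear(p+.0005*z,o,feed=.03); print(fl())
manip.move_gripper(.03); print(fl()); manip.move_gripper(.055); print(fl())
print(manip.move_linear(p+.12*z,o,feed=.1,f_stop=8),fl(),manip.current_t())
p2=p+.12*z+np.array([-.02,0,.05])
try: manip.move_linear(p2,o,feed=.15)
except manip.PlanningError as e: print(e)
q=np.array(manip.current_joints()); q[0]+=60 if q[0]<60 else 0; manip.movej(list(q))
manip.pause(.5); print(manip.current_t(), manip.current_force())
from crop import crop
s=snap('side'); t=snap('top')
cv2.imwrite('pics/end.png',np.hstack([crop(t,285,195,110,80,3),np.zeros((240,10,3),np.uint8),crop(s,265,225,110,80,4)[:240]]) if 0 else np.vstack([crop(t,285,205,130,70,6)[:,:780][:300],crop(s,265,232,130,70,6)[:300]]))
E
```

```text
(array([-0.1, -0.8, -1.5]), array([-0.74, -0.01, -0.01]))
(array([ 0.9, -0. ,  1.1]), array([-0.6 , -0.01,  0.  ]))
(array([-0.2,  0.3, -0.1]), array([-0.58, -0.  ,  0.03]))
False (array([-0.8, -0.2,  0.7]), array([-0.52, -0.04,  0.  ])) 24.775
27.4583 [ 0.22240512 -0.34263306 -0.44964863]
```

View pics/end.png

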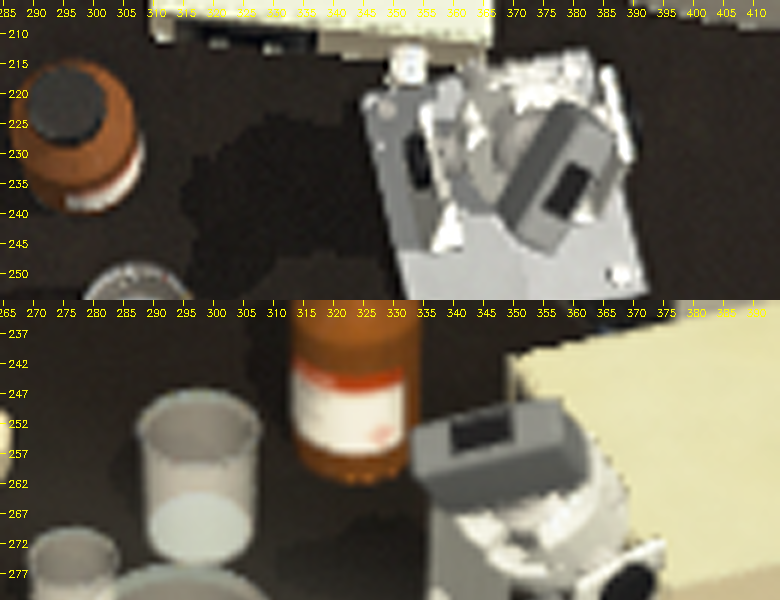

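The probe hangs low in the collar with its grip at about (353,255) in the side view. The beaker (298,255) and bottle are unmoved.

```bash
python3 -c "
from workcell import manip
print(manip.sign_off())"
```

```text
the job is handed in; nothing more can be done
None
```

The probe was dipped nearly to the floor of the middle-sized beaker, then locked in the bayonet holder and released. The beaker and bottle look unmoved, and the job was handed in at about 27.5 s of the 58 s limit.

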